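# Clamp a bellows fitting with a pumped ratchet clamp

### The job

Lay the steel bellows fitting lengthwise between the guide rails of the ratchet clamp, in front of the blue jaw, and let go of it. Then take the red lever handle and pump it back and forth in full strokes, the jaw creeping forward one tooth a stroke, until the fitting is held firmly against the spring anvil (the yellow pointer in the green band), and stop before it is squeezed too hard (red). Drive the jaw only with the lever; finish with the lever swung back to its rear stop and let go, and leave the blue spool, the brass tee and the jar where they are.

Things in the scene. Friction and masses are not known exactly. Their poses are not given: they have to be found in the camera images.
- clamp: Ratchet bench clamp, fixed, aluminium base 420 x 90 x 12 mm with blue rails. Origin on the bench surface under the jaw face's retracted plane (190 mm from the base's rear end), midway across. +x is the clamping direction (from lever over jaw to anvil), z up. The highest fixed part, a bridge over the rack at x = -113 to -83 mm, reaches z = 94 mm.
- bed (a point): On the top face of the clamp's base (12 mm over the bench), 50 mm ahead (+x of the clamp) of the clamp's origin, midway between the guide rails; axes as the clamp's. The fitting lies on this face, lengthwise along x. Rails: inner faces 23 mm either side of the middle, 7 mm thick, 10 mm high above this face, from the clamp's x = -5 to 145 mm.
- base_end (a point): Far (+x) end of the base's top face. On it stands the anvil: dark block 60 mm wide, 48 mm high, with a sprung pad 40 mm wide that faces the jaw. It is bolted on anew for each job and not measured: the pad's face stands 88 to 124 mm ahead of the jaw's face at the start.
- rail_end (a point): Far end of the rails' middle line, at the clamp's x = 145 mm, on the base's top. The anvil pad's spring is 1.3 N/mm without preload, so the clamped fitting creeps on with the jaw and each tooth adds 14 N. A yellow pointer on the pad shows the clamping on a scale on top of the anvil's block: white under 5 N, green 5 to 30 N, red beyond.
- pivot (a point): Centre of the lever's pivot axis, which runs along the clamp's y, 130 mm behind the clamp's origin and 16 mm over the bench. Axes as the clamp's.
- jaw: Blue jaw, plate 14 mm thick, 40 mm wide, 48 mm high (14 to 62 mm over the bench), on the front of a steel toothed rack. Origin: centre of its front face, which pushes the fitting; axes as the clamp's. It goes only forward (+x), 100 mm in all, 11 mm a tooth, slipping back up to 6 mm to the last tooth caught when the push ends. Not to be pushed by the robot.
- lever (a joint): Lever angle in rad about its pivot: 0 at the rear stop (leaning 0.24 to -x from upright), 0.48 at the front stop (leaning as much to +x); both are hard. It stays where it is left. Pushed to +x it drives the rack; going back it clicks over the teeth. A stroke from below 0.05 to beyond 0.42 gains just one tooth (11 mm), the first perhaps none; a short one may gain nothing.
- handle (a point): Centre of the lever's red cross grip, a bar 22 mm in diameter, 70 mm long along the clamp's y, 140 mm from the pivot, about 155 mm over the bench. Best taken from above, fingers closing along the clamp's x. A free stroke takes under 2 N of push; each newton of clamping adds about 0.3 N: a stroke ends at about 4 to 11 N when the clamping is right (5 to 30 N); best stop at the first that ends above 5.5 N.
- fitting: The bellows fitting to be clamped: bare steel, ribbed round bellows 28 mm in diameter and 54 mm long between two square flanges 40 x 40 x 8 mm, 70 mm long in all, about 0.3 kg. Lies on the bench on its flanges. x runs along its length (either way round is the same). Origin at the centre of its underside.
- fitting_center (a point): Centre of the fitting, on its axis, 20 mm over what it lies on.
- spool_blue: Blue plain spool of the same size as the fitting, not to be moved. Origin under its centre.
- tee_brass: Brass tee fitting about 86 x 36 x 56 mm, not to be moved. Origin under its centre.
- jar: Clear jar with a white cap, 60 mm in diameter, 60 mm high, not to be moved. Origin under its centre.

How it is judged:
By the outcome, as a careful person would: the job done as asked, in the order asked, and still so for the second after the job is handed in, with the robot touching nothing.
It also fails if it takes over 72 s, if anything falls off the work surface, if the arm or the gripper's body presses on something with over 40 N, if the wrist force passes 120 N, or if a joint passes its speed limit or range.

### The arm

A 6-joint arm with a two-finger parallel gripper is mounted at the origin on the work surface. World frame = base frame: x ahead of the robot, y to its left, z up, the work surface at z = 0. Lengths are in mm, angles in degrees, forces in N, time in s.
With the tool pointing down it reaches from about 275 to 750 mm from the base axis. Payload 10.2 kg.
Tool frame: the origin (TCP) lies midway between the tips of the shut fingers; the grasp point (between the pads) lies 19 mm behind it; z points along the fingers, y is the direction in which the jaws open and shut (so a half turn about z gives the same grasp; the last joint's range is limited). The gripper opens to 85 mm and grips with 20 to 120 N. Pads are 22 mm wide; open, the fingers measure 114 mm over their backs; the gripper's body (76 mm by 85 mm) begins 54 mm behind the grasp point. The pads swing forward as they close: fully open they stand 13 mm farther back than shut.
Start: joints at [-78.174, 17.928, 85.812, -0, 76.261, -12.8], TCP at [218.75, -477.263, 231.294] pointing down, gripper open.
Joint ranges: [-168.41, 168.41], [-55.51, 124.54], [10.69, 146.95], [-70.63, 250.63], [1, 178], [-165.06, 165.06]. Speed limits (degrees/s): [136.94, 136.94, 172.46, 180, 180, 180].

### API

Orientations are given as [roll, pitch, yaw] about the fixed x, y, z axes, in that order (R = Rz(yaw) Ry(pitch) Rx(roll)).
In Python, from cell import * gives the robot as it stands. The module is installed in compiled form; this text tells all that it offers.
- The arm moves only by the tool carry_out, never from a script. Its argument "targets" is a list of rows, each a list of 4 numbers: the shift along the world's x, y, z in mm, then the turn about the world's z in degrees. In form: [[tx, ty, tz, turn], ...]. A call has 1 to 10 rows; each row shifts and turns the commanded pose from where the row before left it; what a row does not reach is not made up. A row lasts 1/8 s, in which the tool goes at most 62.5 mm and 10.7 degrees, less where a joint would pass 70% of its speed; a pose out of reach is approached as far as the arm can. A call with a gripper value outside its range is refused whole. "hand" is the finger opening in mm, from 0 to 85.4, set as the call begins (left out, the last holds). The fingers move at their own pace and stop on an object; "force" is the grip in N (left out, the last holds). Time passes only in rows, so rows that do not move let the fingers close. It gives the time, the measured TCP pose, the force and the opening at its end, in the units of the state.
- read_state(): the state, without advancing time (a new reading comes with each control period).
- capture(name): name is "side" or "top" or "wrist"; returns (picture, depth): 384x512x3 uint8, red, green, blue; 384x512 float32, mm along the optical axis (not along the pixel's ray), 0 where there is no reading.
- calibration(name): a dict with "fx", "fy", "cx", "cy" (pixels), "k1" (the pictures are not rectified: a ray, as slopes to the right and down, at radius r is drawn at 1 + k1 r^2 times it, then the intrinsics apply), "origin" and "attitude" of the camera in the world. Camera axes: x right, y up, looking along -z (the intrinsics and any distortion apply to the point x, -y, -z); pixel columns grow to the right and rows downward; lengths in mm; the calibration is good to about 2 mm. A picture is of the moment at which its call begins: read the wrist's pose just before it. calibration takes no time and is no camera call; for the wrist camera it gives the pose at the moment of the call.
- sign_off(): hands the job in, once; it reports no verdict.
The state is a dict: "time": time; "joint_pos": joint angles; "joint_vel": joint speeds; "joint_efforts": joint torques, N m; "tcp_pos": TCP position; "tcp_rot": TCP orientation; "wrist_force": force on the tool from outside, world axes, zero at the start; "ft_torque": the same for the moment, N m; "width": opening from 0.0 (shut) to 1.0 (fully open).
Only numpy, scipy, OpenCV 4.12 (cv2) and the standard library are available. Lean on these libraries where they do the work, as an engineer would, in place of code of your own. Each camera call takes 0.05 s, during which the arm holds its last target. There are 200 camera calls.

## Working session

There is one attempt and no reset: what is moved stays moved. The work goes in short steps, Python scripts to look and compute and a tool call to move; the robot and the scene stay as the last step left them, time stands still between calls to the robot, and variables do not carry over. Pictures are saved under pics/ and viewed, about 8 in all and at most 12, crops included, and the job is handed in when it is done.

Besides the shell and the picture viewer there is one more tool, called after "Request:" by a JSON object that holds its "fn" and its "kwargs", one argument or row to a line. carry_out: Moves the arm, as the interface text tells. Its arguments: {"type":"object","properties":{"targets":{"type":"array"},"hand":{"type":"number"},"force":{"type":"number"}},"required":["targets"]}

```bash
mkdir -p pics
cat > h.py <<'E'
from cell import *
import numpy as np, cv2
from scipy.spatial.transform import Rotation as Ro
def pts(name):
    c=calibration(name); im,d=capture(name)
    return c,im,d
def att(c):
    a=np.array(c["attitude"],float)
    return a if a.shape==(3,3) else Ro.from_euler('xyz',a,degrees=True).as_matrix()
def world(c,d):
    v,u=np.mgrid[0:d.shape[0],0:d.shape[1]].astype(np.float32)
    K=np.array([[c["fx"],0,c["cx"]],[0,c["fy"],c["cy"]],[0,0,1.]])
    p=cv2.undistortPoints(np.stack([u.ravel(),v.ravel()],1)[:,None],K,np.array([c["k1"],0,0,0.]))[:,0]
    z=d.ravel()
    P=np.stack([p[:,0]*z,-p[:,1]*z,-z],1)
    W=P@att(c).T+np.array(c["origin"])
    W[z==0]=np.nan
    return W.reshape(d.shape+(3,))
E
python3 - <<'E'
from h import *
print(read_state())
for n in ("top","side"):
    c,im,d=pts(n); print(n,c)
    cv2.imwrite(f"pics/{n}0.png",im[:,:,::-1]); np.savez(f"{n}0.npz",im=im,d=d,W=world(c,d))
    W=world(c,d); print(np.nanmedian(W[...,2]), (d==0).mean())
E
```

```text
{'time': 0.0, 'joint_pos': array([-7.81721870e+01,  1.79610181e+01,  8.58546607e+01,  1.05985905e-03,
        7.62619383e+01, -1.28008312e+01]), 'joint_vel': array([ 0.02438305, -0.05170413,  0.0413275 ,  0.07205004, -0.00168089,
        0.01599422]), 'joint_efforts': array([-3.56035940e-03, -4.12275660e+01, -2.59746069e+01, -3.45626195e-04,
        4.23746940e-03,  4.87172457e-06]), 'tcp_pos': array([ 218.71577955, -476.9812582 ,  230.71674823]), 'tcp_rot': array([-1.79924540e+02, -1.82006707e-02,  2.46283798e+01]), 'wrist_force': array([ 0.01106738, -0.21337722,  0.310392  ]), 'ft_torque': array([-0.01690105,  0.01555967, -0.01621879]), 'width': 0.9993192100238996}
top {'fx': 470.8645624177769, 'fy': 470.8645624177769, 'cx': 261.0775912012356, 'cy': 198.5123933479518, 'k1': -0.19087042004269758, 'origin': array([ 426.47894705,  -25.27971058, 1280.99915163]), 'attitude': array([ 5.11908378e+00,  5.95271015e-02, -9.14247622e+01])}
1.7620214633157048 0.003946940104166667
side {'fx': 488.36957602840897, 'fy': 488.36957602840897, 'cx': 259.9239319679054, 'cy': 191.97087173478153, 'k1': -0.1616584924428269, 'origin': array([ 493.62851906,  941.08624759, 1218.2631892 ]), 'attitude': array([  41.75868544,    0.71355647, -176.97743704])}
-0.6191402370625383 0.003997802734375
```

View pics/top0.png

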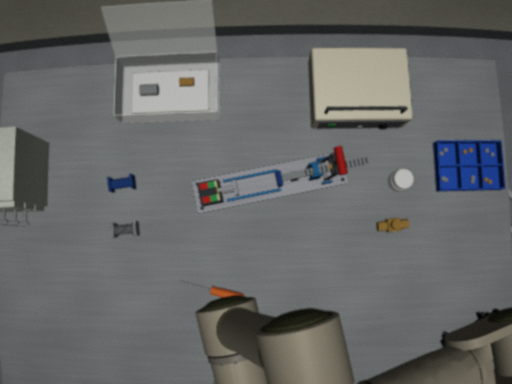

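View pics/side0.png

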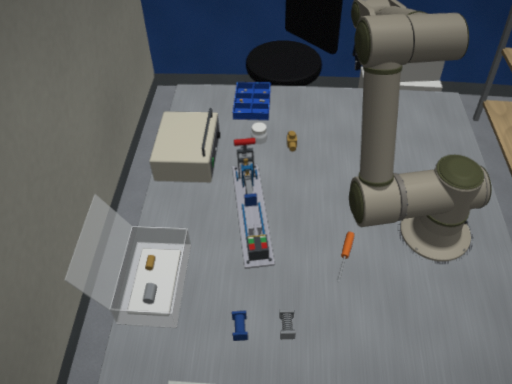

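The top view shows the fitting at about (126,229), the spool at (121,183), the clamp from its lever at (340,160) to the anvil at (207,195), the jar at (402,180) and the tee at (393,225). The side view agrees. Next I measure them from depth.

Run:
```python
import numpy as np, cv2
for n,boxes in (("top",dict(fit=(105,215,147,243),clamp=(180,140,360,220))),("side",dict(fit=(272,305,302,345),clamp=(225,130,280,270)))):
    f=np.load(n+"0.npz"); W=f["W"]; im=f["im"]; hsv=cv2.cvtColor(im,cv2.COLOR_RGB2HSV)
    def rep(k,m):
        P=W[m]; P=P[~np.isnan(P[:,0])]
        if len(P)<5: print(n,k,len(P));return
        (cx,cy),(w,h),a=cv2.minAreaRect(P[:,:2].astype(np.float32))
        q=np.linalg.svd(P[:,:2]-P[:,:2].mean(0),full_matrices=False)[2][0]
        print(n,k,len(P),"rect",np.round([cx,cy,w,h,a],1),"mean",P.mean(0).round(1),"zmax",P[:,2].max().round(1),"z10-90",np.percentile(P[:,2],[10,90]).round(1),"ang",np.degrees(np.arctan2(q[1],q[0])).round(1))
    def box(k):
        m=np.zeros(W.shape[:2],bool);x0,y0,x1,y1=boxes[k];m[y0:y1,x0:x1]=1;return m
    z=W[...,2]; b=box("clamp")
    rep("fit",box("fit")&(z>10)); rep("fit_top",box("fit")&(z>33))
    rep("clamp",b&(z>6)); rep("base",b&(z>6)&(z<18)); 
    H,S,V=cv2.split(hsv)
    red=b&((H<6)|(H>174))&(S>150)
    rep("red_hi",red&(z>120)); rep("red_lo",red&(z<100)); rep("green",b&(H>45)&(H<75)&(S>100))
    blue=b&(H>95)&(H<125)&(S>120)
    rep("bluelow",blue&(z<30)); rep("jaw",blue&(z>45)&(z<75)); rep("bluehigh",blue&(z>75))
```

```text
top fit 306 rect [466.1 345.5  37.7  70.2   5.8] mean [465.5 344.5  32.7] zmax 44.9 z10-90 [22.9 41.4] ang 95.9
top fit_top 153 rect [466.1 345.   35.6  70.    3.9] mean [465.4 347.   38.4] zmax 44.9 z10-90 [34.1 42.6] ang 95.3
top clamp 5435 rect [593.  -53.6 492.8 218.4  88.5] mean [584.8 -54.5  36.7] zmax 170.1 z10-90 [ 9.6 86. ] ang -81.1
top base 3082 rect [593.  -53.6 492.8 218.4  88.5] mean [582.2 -41.3  12.3] zmax 18.0 z10-90 [ 8.3 15.9] ang -83.1
top red_hi 215 rect [ 615.  -220.8   66.1   20.1    9.7] mean [ 614.3 -219.8  163.5] zmax 170.1 z10-90 [159.8 167. ] ang -169.9
top red_lo 89 rect [554.5 120.8  51.7  18.8   8.4] mean [554.4 120.9  62.3] zmax 67.6 z10-90 [59.2 65.8] ang -170.4
top green 79 rect [558.4 100.1  53.3  14.6   9.8] mean [557.5 100.2  62.1] zmax 68.1 z10-90 [59.1 65. ] ang -169.8
top bluelow 187 rect [586.8 -70.3  65.  278.5  10.8] mean [577.3 -11.5  22.9] zmax 29.6 z10-90 [19.3 26.1] ang 102.5
top jaw 82 rect [ 601.4 -135.1   43.6  136.3   13.9] mean [592.7 -96.4  62.5] zmax 74.2 z10-90 [57.8 66.6] ang 100.3
top bluehigh 111 rect [ 605.8 -166.4   37.5   2
[... 567 characters left out ...]
8 rect [ 619.2 -219.3   64.7   21.2   12.3] mean [ 618.2 -217.   160.5] zmax 168.6 z10-90 [154.6 165.6] ang 11.9
side red_lo 54 rect [558.  119.7  51.   21.2  13.5] mean [558.4 119.1  61.3] zmax 67.7 z10-90 [57.7 65.6] ang 11.8
side green 45 rect [562.6  98.2  50.1  14.4   5.3] mean [562.5  98.5  61.1] zmax 68.4 z10-90 [57.7 65. ] ang 7.1
side bluelow 106 rect [591.3 -73.6  58.6 255.4   9. ] mean [582.3 -28.7  22.7] zmax 29.5 z10-90 [18.7 27. ] ang 100.8
side jaw 74 rect [ 603.7 -136.    36.6  139.5    7.9] mean [593.7 -87.3  58.1] zmax 73.1 z10-90 [48.8 64.5] ang 92.6
side bluehigh 53 rect [ 610.2 -166.7   36.1   24.8   12.5] mean [ 608.6 -166.2   92.2] zmax 100.9 z10-90 [86.6 96.8] ang 6.8
```

Request:
{"fn": "carry_out", "kwargs": {
  "targets": [
    [30,46,12,7.1],
    [36,46,12,7.1],
    [36,46,12,7.1],
    [36,46,12,7.1],
    [36,46,12,7.1],
    [36,46,12,7.1],
    [36,46,12,7.1],
    [36,46,12,7.1],
    [36,46,0,7.1],
    [36,46,0,7.1]
  ]
}}

```text
time: 1.35
tcp_pos: [573.6, -15.5, 327.1]
tcp_rot: [-180.0, 0.0, 95.9]
wrist_force: [-0.2, -1.6, 0.4]
width: 0.999
```

Request:
{"fn": "carry_out", "kwargs": {
  "targets": [
    [0,0,0,2],
    [0,0,0,0]
  ]
}}

```text
time: 1.6
tcp_pos: [572.5, -17.5, 326.9]
tcp_rot: [-179.9, -0.0, 97.6]
wrist_force: [-0.3, -1.3, -0.7]
width: 1.001
```

Run:
```python
from h import *
s=read_state(); print(s["time"],s["tcp_pos"],s["tcp_rot"],s["joint_pos"])
c,im,d=pts("wrist"); print(c["origin"],c["attitude"],c["fx"])
cv2.imwrite("pics/w1.png",im[:,:,::-1]); np.savez("w1.npz",im=im,d=d,W=world(c,d))
```

```text
1.6 [572.49055869 -17.5449944  326.91989719] [-1.79947069e+02 -1.50747742e-03  9.75975810e+01] [-1.34628596e+01  2.17384797e+01  6.65006891e+01 -1.76228527e-02
  9.18107679e+01 -2.10609905e+01]
[562.89538086  60.96294341 469.62514131] [-17.90794213   0.06889216   7.65306504] 268.8667257223224
```

View pics/w1.png

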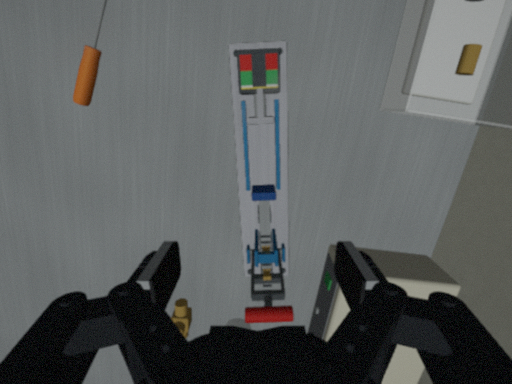

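The wrist view shows the whole clamp: rails at columns 246 and 277 (rows 100–188), jaw at (263,192), pad at (260,120), scale at (259,70) and the red handle at (269,314).

```bash
cat > m.py <<'E'
from h import *
def line(P):
    c=P.mean(0); q=np.linalg.svd(P-c,full_matrices=False)[2][0]; q*=np.sign(q[1]) ; return c,q
def clampmeas(f):
    W=f["W"]; im=f["im"]; z=W[...,2]; H,S,V=cv2.split(cv2.cvtColor(im,cv2.COLOR_RGB2HSV))
    blue=(H>95)&(H<125)&(S>120)
    v,u=np.mgrid[0:384,0:512]
    out={}
    L=blue&(v>95)&(v<185)&(u>236)&(u<256); R=blue&(v>95)&(v<185)&(u>268)&(u<290)
    for k,m in (("L",L),("R",R)):
        P=W[m]; P=P[~np.isnan(P[:,0])]; c,q=line(P[:,:2]); out[k]=(c,q); print(k,len(P),P.mean(0).round(1),np.degrees(np.arctan2(q[1],q[0])).round(2))
    red=((H<6)|(H>174))&(S>150)
    for k,m in (("handle",red&(z>120)),("jaw",blue&(v>180)&(v<205)&(u>245)&(u<282)&(z>52)),("bridge",blue&(z>85)&(v>230)&(v<280)),("scale_red",red&(z>40)&(z<80)&(v<110)),("base",(abs(z-12)<4)&(v>50)&(v<300)&(u>225)&(u<300))):
        P=W[m]; P=P[~np.isnan(P[:,0])]; r=cv2.minAreaRect(P[:,:2].astype(np.float32))
        print(k,len(P),P.mean(0).round(1),"rect",np.round(r[0]+r[1]+(r[2],),1),"z",np.percentile(P[:,2],[10,50,90]).round(1))
    return out
if __name__=="__main__":
    import sys
    f=np.load("w1.npz"); clampmeas(f)
    W=f["W"]; a=np.radians(100); U=np.array([np.cos(a),np.sin(a)]); 
    for v in range(44,330,4):
        p=W[v,262]; print(v,p.round(0), f["im"][v,262])
E
python3 m.py
```

```text
L 225 [551.2  -3.9  22.1] 100.21
R 251 [602.6   7.7  22.1] 100.31
handle 1184 [ 596.4 -125.3  267. ] rect [ 601.1 -109.7  141.7  240.5   16.2] z [157.4 164.9 416.8]
jaw 199 [590.5 -74.8  61. ] rect [591.  -75.6  36.9  12.1   8.7] z [57.2 61.7 62.9]
bridge 444 [ 593.9 -112.4  187. ] rect [583.8 -94.8 110.6 179.3   7.7] z [ 91.9  93.9 362.5]
scale_red 342 [556.2 118.2  61.3] rect [556.3 118.7  51.8  19.7   9.8] z [60.1 61.3 62.5]
base 6518 [584.9 -41.3  12.1] rect [588.4 -58.6  90.2 407.3  10.2] z [10.9 12.1 13.2]
44 [558. 150.  13.] [128 131 134]
48 [559. 145.  13.] [105 107 110]
52 [560. 131.  59.] [54 58 60]
56 [560. 126.  60.] [55 59 62]
60 [561. 121.  60.] [49 54 56]
64 [562. 116.  59.] [57 58 64]
68 [563. 111.  59.] [55 63 62]
72 [563. 105.  61.] [53 55 60]
76 [564. 100.  59.] [53 59 61]
80 [565.  95.  60.] [59 63 63]
84 [566.  90.  60.] [65 69 69]
88 [566.  84.  64.] [126 124  97]
92 [567.  79.  65.] [109 110 113]
96 [568.  74.  64.] [120 123 125]
100 [568.  68.  63.] [116 120 123]
104 [569.  63.  63.] [121 125 129]
108 [570.  57.  65.] [122 126 126]
112 [571.  52.  64.] [126 13
[... 1244 characters left out ...]
1 39]
256 [ 601. -166.   93.] [ 29  83 118]
260 [ 602. -173.   94.] [ 29  86 117]
264 [ 606. -201.   62.] [57 67 71]
268 [ 608. -211.   59.] [ 98 100  99]
272 [ 609. -219.   60.] [74 76 71]
276 [ 607. -211.   83.] [48 43 34]
280 [ 608. -214.   89.] [63 66 62]
284 [ 620. -289.   -2.] [88 92 94]
288 [ 621. -298.   -0.] [107 114 115]
292 [ 607. -213.  121.] [31 36 36]
296 [ 607. -217.  125.] [47 54 56]
300 [ 609. -226.  123.] [77 83 83]
304 [ 627. -340.   -2.] [115 118 122]
308 [ 607. -215.  154.] [62  8  9]
312 [ 607. -216.  160.] [106  27  25]
316 [ 607. -220.  164.] [132  36  33]
320 [ 608. -226.  165.] [136  35  31]
324 [ 634. -391.    1.] [113 119 121]
328 [ 636. -404.   -0.] [112 114 115]
```

Request:
{"fn": "carry_out", "kwargs": {
  "targets": [
    [-20,47,0,0],
    [-20,47,0,0],
    [-20,47,0,-1],
    [-20,47,-15,-1],
    [-10,47,-30,0],
    [-10,47,-32,0],
    [0,0,0,0],
    [0,0,0,0]
  ]
}}

```text
time: 2.65
tcp_pos: [473.3, 263.6, 251.2]
tcp_rot: [179.9, 0.0, 95.5]
wrist_force: [0.6, -0.6, 1.1]
width: 1.0
```

```bash
cat > fit.py <<'E'
from h import *
import sys
s=read_state(); print(s["time"],s["tcp_pos"],s["tcp_rot"])
c,im,d=pts("wrist"); W=world(c,d)
cv2.imwrite("pics/%s.png"%sys.argv[1],im[:,:,::-1]); np.savez("%s.npz"%sys.argv[1],im=im,d=d,W=W)
for zl in (10,34):
    m=(abs(W[...,0]-466)<45)&(abs(W[...,1]-344)<55)&(W[...,2]>zl)&(W[...,2]<60)
    P=W[m]; r=cv2.minAreaRect(P[:,:2].astype(np.float32)); print(zl,len(P),P.mean(0).round(1),np.round(r[0]+r[1]+(r[2],),1),P[:,2].max())
E
python3 fit.py w2
```

```text
2.65 [473.29559401 263.57565476 251.15533686] [1.79922280e+02 7.80807108e-03 9.55244487e+01]
10 1319 [467.  344.5  33.3] [467.1 343.5  39.5  70.2   4.7] 42.234113731119635
34 522 [467.  344.7  38.9] [467.  343.5  39.3  70.2   4.7] 42.234113731119635
```

View pics/w2.png

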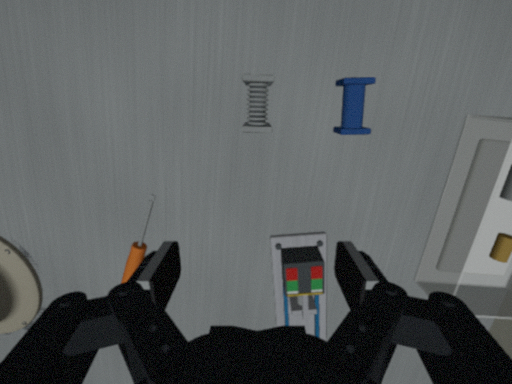

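The fitting is at (258,103) and the spool at (353,105), with room for the open fingers. Fitting measured at (467, 343.6), axis 94.7°, 70.2 × 39.5 mm.

Request:
{"fn": "carry_out", "kwargs": {
  "targets": [
    [-3,40,-20,-0.8],
    [-3.3,40,-60,0],
    [0,0,-60,0],
    [0,0,-55,0],
    [0,0,-25,0],
    [0,0,0,0]
  ]
}}

```text
time: 3.45
tcp_pos: [467.3, 338.0, 37.8]
tcp_rot: [-179.9, 0.0, 94.7]
wrist_force: [0.7, 0.1, 0.8]
width: 1.002
```

Request:
{"fn": "carry_out", "kwargs": {
  "targets": [
    [0,5.5,-14,0],
    [0,0,-12,0],
    [0,0,0,0],
    [0,0,0,0]
  ]
}}

```text
time: 3.95
tcp_pos: [467.1, 345.0, 12.7]
tcp_rot: [180.0, -0.0, 94.8]
wrist_force: [0.7, -0.0, -0.3]
width: 1.001
```

Request:
{"fn": "carry_out", "kwargs": {
  "targets": [
    [0,0,0,0],
    [0,0,0,0],
    [0,0,0,0],
    [0,0,0,0],
    [0,0,0,0],
    [0,0,0,0]
  ],
  "hand": 0,
  "force": 50
}}

```text
time: 4.7
tcp_pos: [467.0, 344.9, 12.7]
tcp_rot: [180.0, -0.0, 94.8]
wrist_force: [-2.2, -1.3, 5.6]
width: 0.306
```

Request:
{"fn": "carry_out", "kwargs": {
  "targets": [
    [0,0,10,0],
    [0,0,30,0],
    [0,0,50,0],
    [0,0,30,0],
    [0,0,0,0],
    [0,0,0,0]
  ]
}}

```text
time: 5.45
tcp_pos: [466.1, 344.5, 130.6]
tcp_rot: [-179.8, 0.1, 94.8]
wrist_force: [0.4, 0.9, -3.6]
width: 0.306
```

Run:
```python
from h import *
s=read_state(); print(s["time"],s["tcp_pos"],s["tcp_rot"],s["wrist_force"])
c,im,d=pts("wrist"); W=world(c,d)
W_=W-s["tcp_pos"]
cv2.imwrite("pics/w3.png",im[:,:,::-1])
m=(abs(W_[...,0])<40)&(W_[...,1]>0)&(W_[...,1]<55)&(abs(W_[...,2])<45)
P=W_[m]; print(len(P),np.nanpercentile(P,[1,50,99],axis=0).round(1))
c,im,d=pts("side"); W=world(c,d)
m=(abs(W[...,0]-467)<35)&(abs(W[...,1]-345)<60)&(W[...,2]>90)&(W[...,2]<155)
P=W[m]; print(len(P)); v,u=np.where(m); y,x=v.mean(),u.mean()
b=im[int(max(0,y-60)):int(y+60),int(max(0,x-80)):int(x+80)]
cv2.imwrite("pics/s3.png",cv2.resize(b,None,fx=4,fy=4,interpolation=cv2.INTER_CUBIC)[:,:,::-1])
```

```text
5.45 [466.093934   344.47769839 130.5652222 ] [-1.79839774e+02  5.84679663e-02  9.48241337e+01] [ 0.42481696  0.87725518 -3.62395262]
7068 [[-26.1   0.3  -8. ]
 [ -0.2  16.1  20.8]
 [ 26.7  34.6  44.4]]
309
```

View pics/s3.png

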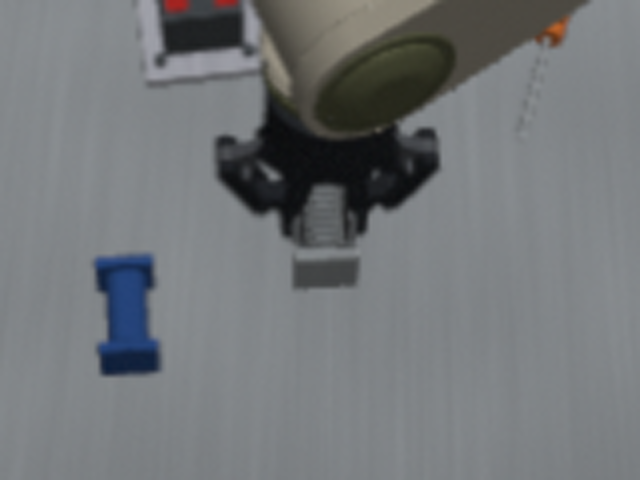

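Held level, and the wrist carries 3.6 N. Carrying it over the bed.

Request:
{"fn": "carry_out", "kwargs": {
  "targets": [
    [7,-22,0,0],
    [14,-45,0,1],
    [14,-45,0,1],
    [14,-45,0,1],
    [14,-45,0,1],
    [14,-45,0,1],
    [14,-45,0,0.5],
    [14,-45,0,0],
    [10,-31,0,0],
    [0,0,0,0]
  ]
}}

```text
time: 6.8
tcp_pos: [581.8, -25.1, 130.9]
tcp_rot: [-179.9, -0.0, 100.2]
wrist_force: [0.5, 0.8, -3.2]
width: 0.309
```

Request:
{"fn": "carry_out", "kwargs": {
  "targets": [
    [0,0,-25,0],
    [0,0,0,0],
    [0,0,0,0]
  ]
}}

```text
time: 7.18
tcp_pos: [582.0, -22.6, 107.8]
tcp_rot: [180.0, 0.0, 100.4]
wrist_force: [0.4, -0.1, -3.5]
width: 0.305
```

Run:
```python
from h import *
s=read_state(); print(s["tcp_pos"],s["tcp_rot"])
c,im,d=pts("wrist"); W=world(c,d); np.savez("w4.npz",im=im,W=W)
H,S,V=cv2.split(cv2.cvtColor(im,cv2.COLOR_RGB2HSV)); z=W[...,2]
bl=(H>95)&(H<125)&(S>120)&(abs(z-22)<5)&(W[...,1]>0)&(W[...,1]<75)
P=W[bl]; a=np.radians(100.25); U=np.array([np.cos(a),np.sin(a)]); N=np.array([np.sin(a),-np.cos(a)])
q=(P[:,:2]-s["tcp_pos"][:2])
n=q@N; t=q@U
for k in (n<0,n>0): print(k.sum(),n[k].mean(),np.polyfit(t[k],n[k],1),t[k].min(),t[k].max())
r=(W-s["tcp_pos"]); n=r[...,:2]@N; t=r[...,:2]@U
m=(abs(n)<30)&(t>24)&(t<42)&(r[...,2]>-20)&(r[...,2]<45)
print("flange n,t,z",m.sum(),np.percentile(np.stack([n[m],t[m],r[...,2][m]],1),[1,10,50,90,99],axis=0).round(1))
cv2.imwrite("pics/w4.png",im[:,:,::-1])
```

```text
[582.00943494 -22.59188354 107.78672791] [1.79986284e+02 2.42230583e-03 1.00366199e+02]
582 -26.67141342591935 [ 6.45816619e-04 -2.67113392e+01] 28.12186962192081 92.58163974389821
661 25.655659341354976 [6.73293347e-04 2.56171588e+01] 18.309177077542845 91.98027354805092
flange n,t,z 2949 [[-18.   25.6  -9.4]
 [-14.3  27.8  -1.6]
 [  1.1  33.   23.3]
 [ 16.6  33.4  27.6]
 [ 20.2  33.7  28.3]]
```

View pics/w4.png

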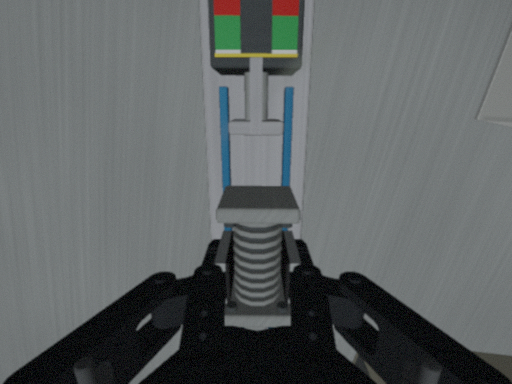

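The flange sits over the rails about 1 mm to the +n side and level. The yellow pointer is at the white end of the scale. Correcting −1 mm and lowering.

Request:
{"fn": "carry_out", "kwargs": {
  "targets": [
    [-1,-0.2,-30,0],
    [0,0,-25,0],
    [0,0,-12,0],
    [0,0,-8,0],
    [0,0,-4,0],
    [0,0,0,0],
    [0,0,0,0]
  ]
}}

```text
time: 8.1
tcp_pos: [581.2, -23.4, 28.9]
tcp_rot: [179.9, 0.0, 100.3]
wrist_force: [0.1, 0.2, -3.6]
width: 0.308
```

Free of the rails, with no contact force. Down the last 4 mm.

Request:
{"fn": "carry_out", "kwargs": {
  "targets": [
    [0,0,-2,0],
    [0,0,-1.5,0],
    [0,0,-0.5,0],
    [0,0,0,0],
    [0,0,0,0]
  ]
}}

```text
time: 8.72
tcp_pos: [580.9, -23.3, 24.7]
tcp_rot: [180.0, 0.0, 100.3]
wrist_force: [-2.7, 1.0, 5.0]
width: 0.304
```

Request:
{"fn": "carry_out", "kwargs": {
  "targets": [
    [0,0,0,0],
    [0,0,0,0],
    [0,0,0,0],
    [0,0,0,0],
    [0,0,0,0],
    [0,0,0,0]
  ],
  "hand": 85
}}

```text
time: 9.48
tcp_pos: [580.9, -23.3, 24.3]
tcp_rot: [180.0, 0.0, 100.3]
wrist_force: [0.4, -0.0, -0.7]
width: 0.996
```

Request:
{"fn": "carry_out", "kwargs": {
  "targets": [
    [0,0,15,0],
    [0,0,40,0],
    [0,0,55,0],
    [0,0,55,0],
    [0,0,50,0],
    [0,0,0,0],
    [0,0,0,0]
  ]
}}

```text
time: 10.35
tcp_pos: [580.5, -23.2, 239.2]
tcp_rot: [-180.0, -0.0, 100.3]
wrist_force: [0.1, 0.9, -1.2]
width: 0.995
```

Run:
```python
from h import *
s=read_state(); print(s["time"],s["tcp_pos"],s["tcp_rot"],s["wrist_force"])
c,im,d=pts("wrist"); W=world(c,d); np.savez("w5.npz",im=im,W=W)
H,S,V=cv2.split(cv2.cvtColor(im,cv2.COLOR_RGB2HSV)); z=W[...,2]
O=np.array([589.8,-69.5]); a=np.radians(100.25); U=np.array([np.cos(a),np.sin(a)]); N=np.array([np.sin(a),-np.cos(a)])
t=(W[...,:2]-O)@U; n=(W[...,:2]-O)@N
m=(abs(n)<23)&(t>4)&(t<95)&(z>44)&(z<58); P=np.stack([t[m],n[m],z[m]],1); r=cv2.minAreaRect(P[:,:2].astype(np.float32)); print("fit",m.sum(),r,np.percentile(P[:,2],[5,50,95]))
red=((H<6)|(H>174))&(S>150)&(z>140)&(z<180); print("handle",red.sum(),W[red].mean(0).round(1),t[red].mean(),n[red].mean(),np.percentile(z[red],[50,98]))
pc=(abs(n)<18)&(t>90)&(t<130)&(z>55); print("pad t min",np.percentile(t[pc],[0.5,2,5]))
cv2.imwrite("pics/w5.png",im[:,:,::-1])
```

```text
10.35 [580.51265209 -23.22133164 239.184134  ] [-1.79971468e+02 -1.50549104e-02  1.00325820e+02] [ 0.14943401  0.87339861 -1.15677114]
fit 688 ((45.836891174316406, 0.3947315216064453), (69.1889877319336, 39.40369415283203), 0.7206953167915344) [44.47671065 50.52646519 52.89579301]<stdin>:8: RuntimeWarning: Mean of empty slice.
  ret = um.true_divide(
  ret = ret.dtype.type(ret / rcount)
Traceback (most recent call last):
IndexError: index -1 is out of bounds for axis 0 with size 0
```

Run:
```python
from h import *
O=np.array([589.8,-69.5]); a=np.radians(100.25); U=np.array([np.cos(a),np.sin(a)]); N=np.array([np.sin(a),-np.cos(a)])
for k in ("w1","top0","side0"):
    f=np.load(k+".npz"); W=f["W"]; im=f["im"]; z=W[...,2]
    H,S,V=cv2.split(cv2.cvtColor(im,cv2.COLOR_RGB2HSV))
    m=((H<6)|(H>174))&(S>150)&(z>140)&(z<180)
    m&=np.hypot(W[...,0]-615,W[...,1]+220)<60
    t=(W[...,:2]-O)@U; n=(W[...,:2]-O)@N
    print(k,m.sum(),np.percentile(t[m],[2,50,98]).round(1),np.percentile(n[m],[2,50,98]).round(1),np.percentile(z[m],[50,90,98]).round(1))
    hi=m&(z>np.percentile(z[m],80)); print(t[hi].mean(),W[hi].mean(0))
```

```text
w1 664 [-160.3 -149.9 -145. ] [-32.    0.1  31.6] [162.4 164.9 165.7]
-155.6534553913412 [ 617.31290205 -222.70272059  165.05478324]
top0 214 [-161.8 -152.1 -143.8] [-33.3  -3.1  29.6] [164.1 167.  168.5]
-153.11508481952953 [ 614.5377163  -220.62501773  167.24374775]
side0 108 [-161.2 -150.2 -142.2] [-29.7   2.7  32.2] [161.2 165.6 167. ]
-150.8661368730907 [ 621.43394445 -217.09255485  165.68069391]
```

Fitting is in place: centre x = 45.8 mm, 0.4 mm off the middle, top at about 52 mm. The handle is at clamp x ≈ −153.5, z ≈ 154, so the lever is at about 0.07 rad. Going over it.

Request:
{"fn": "carry_out", "kwargs": {
  "targets": [
    [4,-15,0,-9],
    [4,-23,0,-9],
    [4,-23,0,-9],
    [4,-23,0,-9],
    [4,-23,0,-9],
    [4,-23,0,-9],
    [4,-23,0,-9],
    [4,-23,0,-9],
    [4,-21,0,-9],
    [0.6,0,0,-9]
  ]
}}

```text
time: 11.65
tcp_pos: [617.0, -221.7, 237.4]
tcp_rot: [-179.9, 0.1, 9.9]
wrist_force: [-0.4, 0.7, 0.8]
width: 0.995
```

Request:
{"fn": "carry_out", "kwargs": {
  "targets": [
    [0,0,0,0],
    [0,0,-25,0],
    [0,0,0,0]
  ]
}}

```text
time: 12.02
tcp_pos: [616.7, -219.6, 212.1]
tcp_rot: [-179.8, 0.2, 10.5]
wrist_force: [-0.2, -0.3, 0.1]
width: 0.998
```

Run:
```python
from h import *
s=read_state(); print(s["time"],s["tcp_pos"],s["tcp_rot"],s["joint_pos"])
c,im,d=pts("wrist"); W=world(c,d); np.savez("w6.npz",im=im,W=W)
O=np.array([589.8,-69.5]); a=np.radians(100.25); U=np.array([np.cos(a),np.sin(a)]); N=np.array([np.sin(a),-np.cos(a)])
print("tcp t,n",(s["tcp_pos"][:2]-O)@U,(s["tcp_pos"][:2]-O)@N)
H,S,V=cv2.split(cv2.cvtColor(im,cv2.COLOR_RGB2HSV)); z=W[...,2]
m=((H<6)|(H>174))&(S>150)&(z>130)&(z<180)
t=(W[...,:2]-O)@U; n=(W[...,:2]-O)@N
print(m.sum(),np.percentile(t[m],[2,50,98]).round(1),np.percentile(n[m],[2,50,98]).round(1),np.percentile(z[m],[50,90,98]).round(1))
cv2.imwrite("pics/w6.png",im[:,:,::-1])
```

```text
12.025 [ 616.68174597 -219.60106858  212.12140076] [-179.81788007    0.2121573    10.50439092] [-2.98350465e+01  3.57363622e+01  6.17035485e+01  1.49591946e-03
  8.28396891e+01  4.96607096e+01]
tcp t,n -152.48899343168935 -0.2567842616288781
2158 [-165.8 -156.3 -146.6] [-31.6   5.2  34.4] [163.7 165.3 165.9]
```

View pics/w6.png

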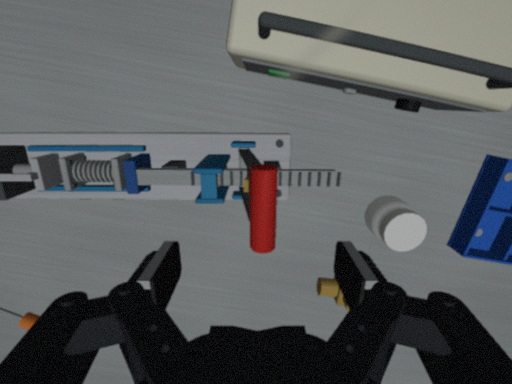

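The view shows the red bar at (263,208), the rack over it, the fitting between the rails at (95,172) and the jar at (404,228) clear. Bar centre is at x ≈ −156, so I shift −3.5 mm and go down.

Request:
{"fn": "carry_out", "kwargs": {
  "targets": [
    [0.6,-3.5,-20,0],
    [0,0,-30,0],
    [0,0,-20,0],
    [0,0,0,0],
    [0,0,0,0]
  ]
}}

```text
time: 12.7
tcp_pos: [618.7, -224.1, 146.0]
tcp_rot: [179.9, -0.1, 10.4]
wrist_force: [0.6, 0.9, -0.2]
width: 0.993
```

Request:
{"fn": "carry_out", "kwargs": {
  "targets": [
    [0,0,0,0],
    [0,0,0,0],
    [0,0,0,0],
    [0,0,0,0],
    [0,0,0,0],
    [0,0,0,0],
    [0,0,0,0]
  ],
  "hand": 0,
  "force": 30
}}

```text
time: 13.58
tcp_pos: [618.1, -223.9, 144.6]
tcp_rot: [180.0, -0.0, 10.3]
wrist_force: [-1.8, 0.7, 3.7]
width: 0.241
```

Request:
{"fn": "carry_out", "kwargs": {
  "targets": [
    [0.4,-2,-0.4,0],
    [0.3,-2,-0.5,0],
    [0,0,0,0],
    [0,0,0,0]
  ]
}}

```text
time: 14.08
tcp_pos: [618.9, -227.8, 143.7]
tcp_rot: [-180.0, -0.0, 10.3]
wrist_force: [-1.1, 1.2, 4.3]
width: 0.245
```

Request:
{"fn": "carry_out", "kwargs": {
  "targets": [
    [0.2,-1,-0.2,0],
    [0,0,0,0],
    [0,0,0,0]
  ]
}}

```text
time: 14.45
tcp_pos: [619.0, -228.6, 143.6]
tcp_rot: [-180.0, -0.0, 10.3]
wrist_force: [-1.2, 1.3, 5.1]
width: 0.239
```

Request:
{"fn": "carry_out", "kwargs": {
  "targets": [
    [-1.8,10,2.2,0],
    [-1.8,10,1.4,0],
    [-1.8,10,0.5,0],
    [-1.8,10,-0.3,0],
    [-1.8,10,-1,0],
    [-1.8,10,-1.8,0],
    [0,0,0,0],
    [0,0,0,0]
  ]
}}

```text
time: 15.45
tcp_pos: [608.4, -168.8, 144.7]
tcp_rot: [179.9, -0.1, 10.3]
wrist_force: [1.1, -5.4, 6.1]
width: 0.243
```

```bash
cat > j.py <<'E'
from h import *
import sys
s=read_state(); O=np.array([589.8,-69.5]); a=np.radians(100.25); U=np.array([np.cos(a),np.sin(a)]); N=np.array([np.sin(a),-np.cos(a)])
tt=(s["tcp_pos"][:2]-O)@U
print("time",s["time"],"t",tt.round(2),"theta",(.24+np.arcsin((tt+130)/140)).round(3),"F.U",(s["wrist_force"][:2]@U).round(2),"F.N",(s["wrist_force"][:2]@N).round(2),"Fz",s["wrist_force"][2].round(2),"torque",s["ft_torque"].round(2))
c,im,d=pts("wrist"); W=world(c,d); z=W[...,2]
t=(W[...,:2]-O)@U; n=(W[...,:2]-O)@N
H,S,V=cv2.split(cv2.cvtColor(im,cv2.COLOR_RGB2HSV))
J=(H>95)&(H<125)&(S>120)&(z>55)&(z<66)&(abs(n)<22)&(t>-25)
print("jaw t",J.sum(),np.percentile(t[J],[2,50,98]).round(1))
F=(z>40)&(z<55)&(abs(n)<20)&(t>np.percentile(t[J],98)+2)&(t<130)
print("fit top t",F.sum(),np.percentile(t[F],[1,5,50,95,99]).round(1),"hist",np.histogram(t[F],bins=range(0,135,5))[0])
Y=(H>22)&(H<34)&(S>120)&(t>80)&(z>50)&(z<75)&(abs(n)<30)
print("yellow t",Y.sum(),np.percentile(t[Y],[5,50,95]).round(1) if Y.sum() else None)
G=(H>45)&(H<75)&(S>100)&(t>80)&(z>50)&(z<75)&(abs(n)<32)
print("green t",G.sum(),np.percentile(t[G],[2,98]).round(1) if G.sum() else None)
cv2.imwrite("pics/%s.png"%sys.argv[1],im[:,:,::-1])
E
python3 j.py j1
```

```text
time 15.45 t -101.05 theta 0.448 F.U -5.52 F.N 0.08 Fz 6.08 torque [-1.11 -0.25 -0.01]
jaw t 634 [-1.5  3.9 10.6]
fit top t 2499 [ 16.7  19.5  74.2 111.  125.1] hist [  0   0  15 124  45 103 100  73  86 119 117  98  96  87 326 303  64   0
   0   0  84 503 125   5   0  26]
yellow t 0 None
green t 0 None
```

View pics/j1.png

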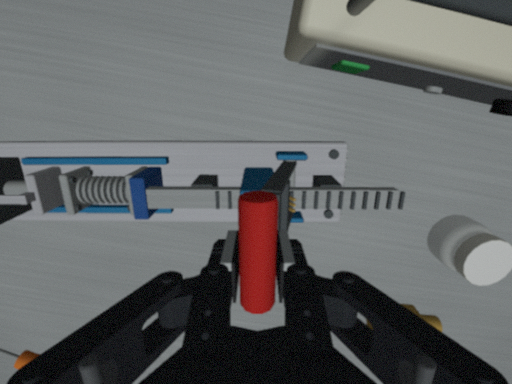

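Jaw is at about 11 mm, so one tooth is gained and it has just met the fitting. The 5.5 N reading looks offset by friction of the bar in the pads. I lower the grip to 20 N and pull back.

Request:
{"fn": "carry_out", "kwargs": {
  "targets": [
    [1.8,-10,1.2,0],
    [1.8,-10,0.6,0],
    [1.8,-10,0,0],
    [1.8,-10,-0.5,0],
    [1.8,-10,-1.2,0],
    [1.8,-10,-2,0],
    [0,0,0,0],
    [0,0,0,0]
  ],
  "force": 20
}}

```text
time: 16.5
tcp_pos: [618.8, -227.3, 141.9]
tcp_rot: [-179.8, 0.0, 10.3]
wrist_force: [0.7, 0.9, 4.3]
width: 0.244
```

```bash
python3 j.py j2
```

```text
time 16.5 t -160.49 theta 0.02 F.U 0.78 F.N 0.86 Fz 4.29 torque [ 0.57 -0.02 -0.07]
jaw t 673 [-2.3  3.2 10.3]
fit top t 1675 [15.1 27.  64.2 78.6 81. ] hist [  0   0  17  39  23  96  99  65 100 110 127  99  95  67 415 284  39   0
   0   0   0   0   0   0   0   0]
yellow t 0 None
green t 0 None
```

Request:
{"fn": "carry_out", "kwargs": {
  "targets": [
    [-1.8,10,2.4,0],
    [-1.8,10,1.4,0],
    [-1.8,10,0.5,0],
    [-1.8,10,-0.3,0],
    [-1.8,10,-1,0],
    [-1.8,10,-1.6,0],
    [0,0,0,0],
    [0,0,0,0]
  ]
}}

```text
time: 17.55
tcp_pos: [608.4, -168.9, 144.7]
tcp_rot: [179.9, -0.1, 10.3]
wrist_force: [2.4, -4.6, 4.4]
width: 0.244
```

```bash
python3 j.py j3
```

```text
time 17.55 t -101.09 theta 0.448 F.U -5.01 F.N 1.58 Fz 4.35 torque [-0.74 -0.43 -0.05]
jaw t 633 [ 9.7 15.  21.7]
fit top t 2548 [ 27.7  30.4  85.  111.  124.8] hist [  0   0   0   0   9 104  60 102  79  85 114 111 109  97  75  84 254 392
 115   0  71 522 131   6   3  25]
yellow t 0 None
green t 0 None
```

Request:
{"fn": "carry_out", "kwargs": {
  "targets": [
    [1.8,-10,1.4,0],
    [1.8,-10,0.7,0],
    [1.8,-10,0,0],
    [1.8,-10,-0.5,0],
    [1.8,-10,-1.2,0],
    [1.8,-10,-1.8,0],
    [0,0,0,0],
    [0,0,0,0]
  ]
}}

```text
time: 18.6
tcp_pos: [619.0, -228.5, 142.0]
tcp_rot: [-180.0, 0.0, 10.3]
wrist_force: [3.6, 2.0, -0.2]
width: 0.239
```

```bash
python3 j.py j4
```

```text
time 18.6 t -161.67 theta 0.012 F.U 1.36 F.N 3.86 Fz -0.18 torque [ 0.75 -0.55  0.  ]
jaw t 690 [ 8.8 14.2 22.2]
fit top t 1196 [25.9 38.9 64.2 85.6 86.3] hist [  0   0   0   0   7  24  19  51  93  77 120 111 118  84  83  84 215 110
   0   0   0   0   0   0   0   0]
yellow t 0 None
green t 0 None
```

Baseline for a free stroke is about 5 N, and the jaw is now at 22 mm. Stroke 3.

Request:
{"fn": "carry_out", "kwargs": {
  "targets": [
    [-1.8,10,2.4,0],
    [-1.8,10,1.3,0],
    [-1.8,10,0.5,0],
    [-1.8,10,-0.3,0],
    [-1.8,10,-1,0],
    [-1.8,10,-1.8,0],
    [0,0,0,0],
    [0,0,0,0]
  ]
}}

```text
time: 19.65
tcp_pos: [608.5, -169.5, 144.9]
tcp_rot: [179.8, -0.1, 10.3]
wrist_force: [-0.7, 0.7, 7.5]
width: 0.24
```

```bash
python3 j.py j5
```

```text
time 19.65 t -101.71 theta 0.443 F.U 0.78 F.N -0.56 Fz 7.48 torque [-0.3  -0.03 -0.06]
jaw t 657 [19.7 25.6 32.6]
fit top t 2205 [ 38.4  41.6  93.2 111.6 123.6] hist [  0   0   0   0   0   0   1  53  82  65  86 106 117 112  95  79  96 100
 193 437 139 280 137   4   3  20]
yellow t 0 None
green t 0 None
```

Request:
{"fn": "carry_out", "kwargs": {
  "targets": [
    [1.8,-10,1.4,0],
    [1.8,-10,0.7,0],
    [1.8,-10,0,0],
    [1.8,-10,-0.5,0],
    [1.8,-10,-1.2,0],
    [1.8,-10,-1.8,0],
    [0,0,0,0],
    [0,0,0,0]
  ]
}}

```text
time: 20.7
tcp_pos: [619.0, -228.9, 141.7]
tcp_rot: [180.0, 0.0, 10.3]
wrist_force: [4.6, 1.0, -1.3]
width: 0.242
```

```bash
python3 j.py j6
python3 - <<'E'
from h import *
for n,(x0,y0,x1,y1) in (("top",(190,165,300,220)),("side",(225,190,285,275))):
    c,im,d=pts(n); cv2.imwrite(f"pics/{n}6.png",cv2.resize(im[y0:y1,x0:x1],None,fx=6,fy=6,interpolation=cv2.INTER_CUBIC)[:,:,::-1])
E
```

```text
time 20.7 t -162.1 theta 0.009 F.U 0.13 F.N 4.71 Fz -1.26 torque [ 0.24 -0.64  0.05]
jaw t 697 [19.6 24.8 32.8]
fit top t 815 [35.7 45.2 68.  85.9 88.2] hist [  0   0   0   0   0   0   1  29  10  26  66 111 118 111 108  66  97  64
   8   0   0   0   0   0   0   0]
yellow t 0 None
green t 0 None
```

View pics/top6.png

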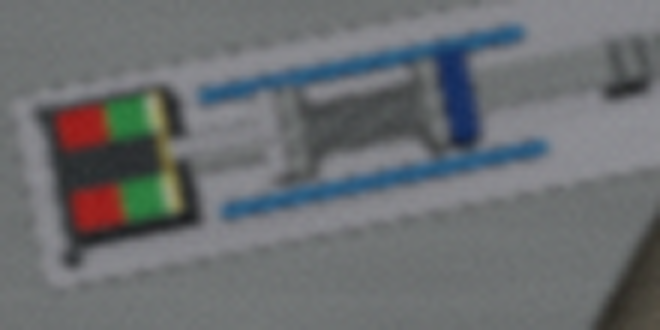

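The crop shows the jaw (455,100) against the fitting, which is just short of the pad. The yellow pointer at (165,155) is still at the white end. Stroke 4.

Request:
{"fn": "carry_out", "kwargs": {
  "targets": [
    [-1.8,10,2.4,0],
    [-1.8,10,1.3,0],
    [-1.8,10,0.5,0],
    [-1.8,10,-0.3,0],
    [-1.8,10,-1,0],
    [-1.8,10,-1.8,0],
    [0,0,0,0],
    [0,0,0,0]
  ]
}}

```text
time: 21.85
tcp_pos: [608.7, -170.6, 145.1]
tcp_rot: [179.7, -0.1, 10.3]
wrist_force: [1.2, -4.0, 6.8]
width: 0.242
```

```bash
cat > y.py <<'E'
from h import *
O=np.array([589.8,-69.5]); a=np.radians(100.25); U=np.array([np.cos(a),np.sin(a)]); N=np.array([np.sin(a),-np.cos(a)])
for nm in ("top","side"):
    c,im,d=pts(nm); W=world(c,d); z=W[...,2]; t=(W[...,:2]-O)@U; n=(W[...,:2]-O)@N
    H,S,V=cv2.split(cv2.cvtColor(im,cv2.COLOR_RGB2HSV)); q=(z>50)&(z<75)&(abs(n)<32)&(t>140)&(t<215)
    for k,m in (("red",((H<6)|(H>174))&(S>150)),("green",(H>45)&(H<75)&(S>100)),("yellow",(H>18)&(H<36)&(S>70))):
        m=m&q; print(nm,k,m.sum(),np.percentile(t[m],[2,50,98]).round(1) if m.sum() else "")
E
python3 j.py j7; python3 y.py
```

```text
time 21.85 t -102.87 theta 0.435 F.U -4.19 F.N 0.44 Fz 6.76 torque [-1.09 -0.23 -0.09]
jaw t 649 [29.6 35.3 42.1]
fit top t 2083 [ 48.1  54.4 102.7 119.6 122.5] hist [  0   0   0   0   0   0   0   0   3  39  69  66  68 107 123 108 102  84
  71 113 189 455 197 195  94   0]
yellow t 0 None
green t 0 None
top red 89 [185.  193.7 202.5]
top green 66 [166.1 173.5 179.8]
top yellow 20 [165.8 170.4 182. ]
side red 55 [182.2 190.5 200.4]
side green 33 [165.8 171.7 177.7]
side yellow 17 [161.4 165.  181. ]
```

Request:
{"fn": "carry_out", "kwargs": {
  "targets": [
    [-0.3,1.7,-0.3,0],
    [0,0,0,0],
    [0,0,0,0]
  ]
}}

```text
time: 22.38
tcp_pos: [608.5, -169.7, 144.9]
tcp_rot: [179.6, -0.1, 10.3]
wrist_force: [0.6, -7.0, 6.9]
width: 0.242
```

Request:
{"fn": "carry_out", "kwargs": {
  "targets": [
    [1.8,-10,1.4,0],
    [1.8,-10,0.7,0],
    [1.8,-10,0,0],
    [1.8,-10,-0.5,0],
    [1.8,-10,-1.2,0],
    [1.9,-10.5,-1.6,0],
    [0,0,0,0],
    [0,0,0,0]
  ]
}}

```text
time: 23.38
tcp_pos: [618.8, -227.8, 142.0]
tcp_rot: [179.9, -0.0, 10.3]
wrist_force: [2.2, -0.4, 3.4]
width: 0.237
```

```bash
python3 j.py j8; python3 y.py
python3 - <<'E'
from h import *
c,im,d=pts("top"); a=im[165:220,190:300]; c,im,d=pts("side"); b=im[215:275,230:285]
f=lambda x,s:cv2.resize(x,None,fx=s,fy=s,interpolation=cv2.INTER_CUBIC)
A=f(a,5); B=f(b,4); B=cv2.copyMakeBorder(B,0,A.shape[0]-B.shape[0],0,0,0)
cv2.imwrite("pics/c8.png",np.hstack([A,B])[:,:,::-1])
E
```

```text
time 23.375 t -160.97 theta 0.017 F.U -0.83 F.N 2.09 Fz 3.45 torque [ 0.12 -0.31  0.05]
jaw t 697 [24.8 30.1 37.8]
fit top t 706 [40.9 47.6 70.2 86.  90.3] hist [  0   0   0   0   0   0   0   0  27   9  15  67 108 123 112  98  73  64
  10   0   0   0   0   0   0   0]
yellow t 0 None
green t 0 None
top red 89 [184.9 194.2 203. ]
top green 79 [165.5 172.7 179.7]
top yellow 23 [160.8 164.5 182.1]
side red 56 [182.2 191.  200. ]
side green 51 [160.2 169.6 177. ]
side yellow 25 [153.6 160.5 182.7]
```

View pics/c8.png

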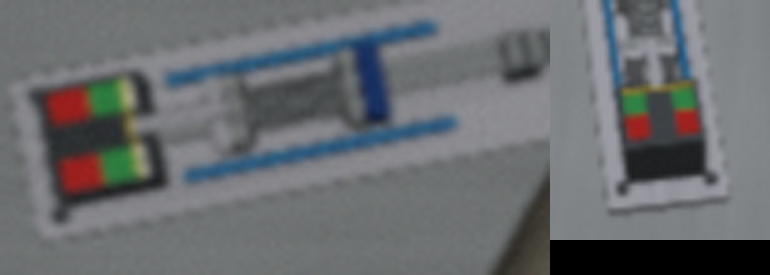

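The crop shows the pointer at the white/green border on top of the block (135,125). The jaw slipped back to about 38 mm, held at the last tooth. I compare the pointer with its rest position from the first pictures.

Run:
```python
from h import *
O=np.array([589.8,-69.5]); a=np.radians(100.25); U=np.array([np.cos(a),np.sin(a)]); N=np.array([np.sin(a),-np.cos(a)])
for nm in ("top0","side0","w1"):
    f=np.load(nm+".npz"); im=f["im"]; W=f["W"]; z=W[...,2]; t=(W[...,:2]-O)@U; n=(W[...,:2]-O)@N
    H,S,V=cv2.split(cv2.cvtColor(im,cv2.COLOR_RGB2HSV)); q=(z>50)&(z<75)&(abs(n)<32)&(t>140)&(t<215)
    for k,m in (("green",(H>45)&(H<75)&(S>100)),("yellow",(H>18)&(H<36)&(S>70))):
        m=m&q; print(nm,k,m.sum(),np.percentile(t[m],[2,50,98]).round(1) if m.sum() else "")
    p=(z>58)&(z<70)&(t>90)&(t<145)&(abs(n)<15); print("pad t",p.sum(),np.percentile(t[p],[1,3,10]).round(1))
```

```text
top0 green 79 [165.7 172.6 179.8]
top0 yellow 41 [155.7 159.  181.9]
pad t 50 [108.4 109.3 111.5]
side0 green 45 [163.7 170.2 177.8]
side0 yellow 21 [148.8 157.  180.2]
pad t 25 [108.1 108.6 110.5]
w1 green 292 [162.3 170.8 178.6]
w1 yellow 79 [155.  156.4 167.9]
pad t 147 [108.7 109.3 112.4]
```

Pointer has moved 2–5 mm from rest, about 3–6 N and only at the border. One more tooth (+14 N) gives about 18–20 N, mid green. Stroke 5, watching the end.

Request:
{"fn": "carry_out", "kwargs": {
  "targets": [
    [-1.8,10,2.4,0],
    [-1.8,10,1.3,0],
    [-1.8,10,0.5,0],
    [-1.8,10,-0.3,0],
    [-1.8,10,-1,0],
    [-1.6,9,-1.5,0],
    [0,0,0,0],
    [0,0,0,0]
  ]
}}

```text
time: 24.62
tcp_pos: [608.9, -171.3, 145.1]
tcp_rot: [179.6, -0.1, 10.3]
wrist_force: [0.4, -10.1, 11.4]
width: 0.24
```

```bash
python3 j.py j9; python3 y.py
```

```text
time 24.625 t -103.58 theta 0.43 F.U -10.05 F.N -1.39 Fz 11.36 torque [-2.   -0.18 -0.05]
jaw t 652 [39.9 45.2 52.2]
fit top t 2005 [ 57.4  64.6 111.8 127.  129.6] hist [  0   0   0   0   0   0   0   0   0   0   6  40  56  72  68 114 104 122
 104  79  78 102 209 457 186 208]
yellow t 0 None
green t 0 None
top red 90 [185.  193.8 202.9]
top green 62 [165.4 170.8 177.9]
top yellow 23 [176.4 180.3 182.2]
side red 55 [182.7 191.2 200.3]
side green 26 [162.9 166.6 175.3]
side yellow 17 [171.3 175.8 180.5]
```

Request:
{"fn": "carry_out", "kwargs": {
  "targets": [
    [1.8,-10,1.2,0],
    [1.8,-10,0.6,0],
    [1.8,-10,0,0],
    [1.8,-10,-0.5,0],
    [1.8,-10,-1.2,0],
    [1.6,-9,-1.4,0],
    [0,0,0,0],
    [0,0,0,0]
  ]
}}

```text
time: 25.78
tcp_pos: [618.8, -227.5, 142.1]
tcp_rot: [180.0, -0.0, 10.3]
wrist_force: [1.1, 0.4, 5.9]
width: 0.241
```

```bash
python3 j.py j10; python3 y.py
```

```text
time 25.775 t -160.6 theta 0.02 F.U 0.16 F.N 1.12 Fz 5.94 torque [ 0.27 -0.14 -0.03]
jaw t 685 [34.9 40.4 48.1]
fit top t 493 [51.7 56.1 77.4 89.  90.8] hist [  0   0   0   0   0   0   0   0   0   0  21   7   5  56 110 119 110  54
  11   0   0   0   0   0   0   0]
yellow t 0 None
green t 0 None
top red 90 [185.  193.6 203.1]
top green 66 [165.8 171.8 179.8]
top yellow 21 [171.2 175.9 182.2]
side red 55 [182.3 191.4 198.8]
side green 26 [162.9 172.4 178.6]
side yellow 15 [166.7 169.4 178.7]
```

Jaw is held at about 48–49 mm and the pointer is in the green. Now I ease the lever onto its rear stop.

Request:
{"fn": "carry_out", "kwargs": {
  "targets": [
    [0.4,-2,-0.4,0],
    [0.2,-1,-0.2,0],
    [0,0,0,0],
    [0,0,0,0]
  ]
}}

```text
time: 26.42
tcp_pos: [619.3, -230.0, 141.4]
tcp_rot: [-180.0, 0.0, 10.3]
wrist_force: [1.3, 1.7, 6.0]
width: 0.246
```

Request:
{"fn": "carry_out", "kwargs": {
  "targets": [
    [0.2,-1,-0.2,0],
    [0,0,0,0],
    [0,0,0,0]
  ]
}}

```text
time: 26.8
tcp_pos: [619.5, -230.9, 141.2]
tcp_rot: [-179.9, 0.0, 10.3]
wrist_force: [1.1, 2.7, 6.2]
width: 0.241
```

Request:
{"fn": "carry_out", "kwargs": {
  "targets": [
    [0.2,-1,-0.2,0],
    [0,0,0,0],
    [0,0,0,0]
  ]
}}

```text
time: 27.18
tcp_pos: [619.6, -231.8, 141.0]
tcp_rot: [-179.9, 0.0, 10.3]
wrist_force: [0.2, 2.2, 6.7]
width: 0.242
```

Request:
{"fn": "carry_out", "kwargs": {
  "targets": [
    [0.2,-1,-0.2,0],
    [0,0,0,0],
    [0,0,0,0]
  ]
}}

```text
time: 27.55
tcp_pos: [619.8, -233.2, 140.4]
tcp_rot: [-180.0, 0.0, 10.3]
wrist_force: [0.5, 3.2, 4.5]
width: 0.24
```

Request:
{"fn": "carry_out", "kwargs": {
  "targets": [
    [0.2,-1,-0.2,0],
    [0,0,0,0],
    [0,0,0,0]
  ]
}}

```text
time: 27.92
tcp_pos: [620.0, -234.4, 140.2]
tcp_rot: [-180.0, 0.0, 10.3]
wrist_force: [-0.1, 3.9, 4.4]
width: 0.243
```

Request:
{"fn": "carry_out", "kwargs": {
  "targets": [
    [0.2,-1,-0.2,0],
    [0,0,0,0],
    [0,0,0,0]
  ]
}}

```text
time: 28.3
tcp_pos: [620.1, -234.4, 140.2]
tcp_rot: [-179.9, 0.1, 10.4]
wrist_force: [-2.9, 8.6, 8.3]
width: 0.242
```

Request:
{"fn": "carry_out", "kwargs": {
  "targets": [
    [0.2,-1,-0.2,0],
    [0,0,0,0],
    [0,0,0,0]
  ]
}}

```text
time: 28.68
tcp_pos: [620.1, -234.5, 140.1]
tcp_rot: [-179.8, 0.1, 10.4]
wrist_force: [-4.8, 13.0, 9.7]
width: 0.246
```

```bash
python3 j.py j11; python3 y.py
```

```text
time 28.675 t -167.77 theta -0.033 F.U 13.64 F.N -2.42 Fz 9.71 torque [ 2.64  0.99 -0.07]
jaw t 694 [35.1 40.4 48.1]
fit top t 328 [51.2 53.9 72.6 82.2 83.8] hist [  0   0   0   0   0   0   0   0   0   0  22   5   5  35 125 112  23   1
   0   0   0   0   0   0   0   0]
yellow t 0 None
green t 0 None
top red 89 [185.  193.9 202.7]
top green 65 [165.4 171.9 180.1]
top yellow 21 [171.2 175.2 182.2]
side red 55 [182.8 191.9 200.4]
side green 25 [165.  173.4 177.8]
side yellow 14 [166.  170.4 180.6]
```

View pics/j11.png

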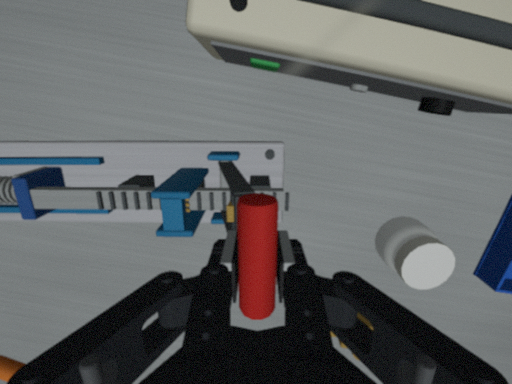

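The bar is hard on the rear stop: 13.6 N and no further motion. Easing the pressure, opening and lifting off.

Request:
{"fn": "carry_out", "kwargs": {
  "targets": [
    [-0.2,1.2,0.2,0],
    [0,0,0,0]
  ]
}}

```text
time: 29.08
tcp_pos: [620.1, -234.4, 140.2]
tcp_rot: [-179.9, 0.1, 10.4]
wrist_force: [-2.2, 7.7, 7.9]
width: 0.239
```

Request:
{"fn": "carry_out", "kwargs": {
  "targets": [
    [0,0,0,0],
    [0,0,0,0],
    [0,0,0,0],
    [0,0,0,0],
    [0,0,0,0],
    [0,0,0,0]
  ],
  "hand": 85
}}

```text
time: 29.82
tcp_pos: [620.4, -235.5, 140.1]
tcp_rot: [180.0, -0.0, 10.3]
wrist_force: [-0.3, 0.4, 0.2]
width: 0.993
```

Request:
{"fn": "carry_out", "kwargs": {
  "targets": [
    [0,0,10,0],
    [0,0,30,0],
    [0,0,40,0],
    [0,0,40,0],
    [0,0,0,0],
    [-40,0,0,0],
    [-45,0,0,0],
    [-45,0,0,0],
    [0,0,0,0],
    [0,0,0,0]
  ]
}}

```text
time: 31.08
tcp_pos: [490.8, -235.5, 260.2]
tcp_rot: [180.0, -0.0, 10.3]
wrist_force: [-0.2, -0.2, 0.2]
width: 0.995
```

```bash
python3 y.py
python3 - <<'E'
from h import *
s=read_state(); print(s["time"],s["tcp_pos"],s["wrist_force"],s["width"])
O=np.array([589.8,-69.5]); a=np.radians(100.25); U=np.array([np.cos(a),np.sin(a)])
for nm in ("wrist","top","side"):
    c,im,d=pts(nm); W=world(c,d); z=W[...,2]; t=(W[...,:2]-O)@U
    H,S,V=cv2.split(cv2.cvtColor(im,cv2.COLOR_RGB2HSV)); m=((H<6)|(H>174))&(S>150)&(z>130)&(z<180)
    if m.sum(): print(nm,m.sum(),np.percentile(t[m],[2,50,98]).round(1),np.percentile(z[m],98).round(1))
    if nm=="top": A=im
A=cv2.resize(A[130:240,95:415],None,fx=2.5,fy=2.5,interpolation=cv2.INTER_CUBIC)
cv2.imwrite("pics/end.png",A[:,:,::-1])
E
```

```text
top red 90 [184.7 193.6 202.9]
top green 64 [165.5 171.9 180.1]
top yellow 21 [171.4 175.8 182.3]
side red 55 [181.2 190.8 200.3]
side green 26 [164.3 173.  177. ]
side yellow 15 [167.7 170.3 180.6]
31.175 [ 491.10198618 -235.44467788  259.84579422] [-0.40004187  0.44936924 -0.15936118] 0.9950736871274513
wrist 1901 [-176.2 -166.2 -157.6] 164.0
top 216 [-172.3 -162.6 -154.4] 167.2
side 105 [-172.5 -161.  -152.7] 164.4
```

View pics/end.png

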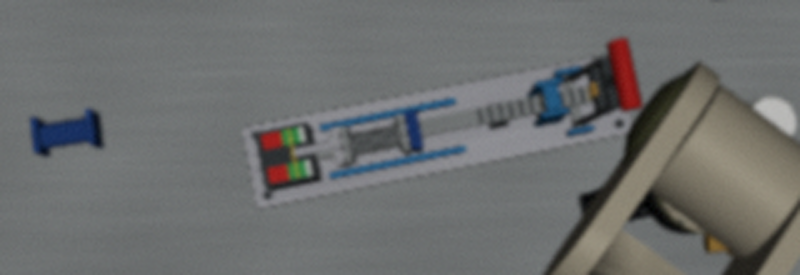

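The fitting is clamped between the rails, with the pointer line at (293,152) inside the green band and well short of red. The lever is at the rear, the spool is in place and the robot touches nothing.

```bash
python3 -c "
from cell import *
print(sign_off())"
```

```text
the job is handed in; nothing more can be done
None
```

The job is done and handed in at about 31 s. I laid the bellows fitting between the rails (0.4 mm off the middle), let go of it, and pumped the red lever five strokes.

**Clamping:** The jaw is held about 48–49 mm forward. The yellow pointer sits mid-green, with an estimated clamping of 15–20 N; both fixed cameras put it between the white and red bands.

**Lever:** I moved it back until the rear stop was felt (13.6 N with no further motion), then released it and withdrew. At the end the wrist force was near zero.

**Other items:** I never touched the spool, tee or jar. In the last picture the spool is where it was. The arm partly hides the jar and tee, so I did not measure those two again at the end.

**What disagreed:**
- **Stroke force:** Free strokes read up to about 5 N rather than under 2 N, probably from the bar rubbing in the pads. I therefore judged the clamping by jaw travel and the pointer rather than by the 5.5 N rule. The last stroke ended at about 10 N.
- **Jaw slip:** After stroke 4 the jaw slipped back about 6 mm and left the pointer on the white/green border, so I added the fifth stroke.
- **Rear stop position:** It lay about 4 mm farther back than my clamp estimate, so the strokes really ran from about 0.04–0.05 to 0.46–0.48 rad. All of them gained a tooth.

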